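# Spread the porcelain knobs on the drying tray and start the timer

## Robot

A 7-joint arm with a two-finger parallel gripper is mounted at the origin on the work surface. World frame = base frame: x ahead of the robot, y to its left, z up, the work surface at z = 0. Lengths are in m, angles in rad, forces in N, time in s.
With the tool pointing down it reaches from about 0.35 to 0.9 m from the base axis. Payload 19.9 kg.
Tool frame: the origin (TCP) lies on the centre line of the jaws, within the pads' length; the fingertips stand ctrl.nose_length ahead of it and the grasp point (between the pads) is the TCP (ctrl.nose_length is the distance from the TCP to the fingertips, in m); z points along the fingers, y is the line along which they close (so a half turn about z gives the same grasp; the last joint's range is limited). The gripper opens to 85 mm and grips with 20 to 120 N. Pads are 22 mm wide; open, the fingers measure 114 mm over their backs; the gripper's body (76 mm by 85 mm) begins 54 mm behind the grasp point. The pads swing forward as they close: fully open they stand 13 mm farther back than shut.
Start: joints at [-1.27, 0.417, -0.01, 1.614, 0.005, 1.111, -0.053], TCP at [0.209, 0.589, 0.25] pointing down, gripper open.
Joint ranges: [-2.81, 2.81], [-0.39, 2.02], [-1.27, 1.25], [0.06, 2.57], [-1.19, 4.33], [0.19, 2], [-2.82, 2.82]. Speed limits (rad/s): [1.89, 1.89, 2.39, 2.39, 3.01, 3.01, 3.01].

## Interface

Orientations are given as a rotation vector (axis times angle).
In Python, from workcell import ctrl, vision, sign_off gives the robot as it stands.
- The arm moves only by the tool carry_out, never from a script. Its argument "motion" is a list of rows, each a list of 3 entries, a list of its own where there are three numbers: the shift along the tool's x, y, z in mm, then the turn about the tool's z in degrees, then the opening, from 0 (shut) to 1 (fully open). A call has 1 to 12 rows; each row shifts and turns the commanded pose from where the row before left it, along the tool's axes as they then stand; what a row does not reach is not made up. A row lasts 1/12 s, in which the tool goes at most 41.7 mm and 7.16 degrees, less where a joint would pass 70% of its speed; a pose out of reach is approached as far as the arm can. A call is refused whole if a number of a shift passes 41.7 or a number of a turn 7.16, either way. A call with a gripper value outside its range is refused whole. The fingers move at their own pace and stop on an object; "grip_force" is the grip in N (left out, the last holds). Time passes only in rows, so rows that do not move let the fingers close. It gives the time, the measured TCP pose, the force, the opening and the grip force at its end, in the units of the state.
- ctrl.sense(): the state, without advancing time (a new reading comes with each control period).
- vision.grab_frame(name): name is "scene" or "top" or "wrist"; returns (picture, depth): 400x640x3 uint8, blue, green, red; 400x640 float32, m along the optical axis (not along the pixel's ray), 0 where there is no reading.
- vision.camera_params(name): a dict with "intrinsics" (3x3 intrinsics, pixels), "D" ([k1, k2, p1, p2, k3] as OpenCV has them; the pictures are not rectified), "R" (3x3) and "t" (3): a world point X has camera coordinates R X + t; the wrist camera has in their place "T_tool_cam" (4x4, takes a point from camera to tool coordinates, whose origin is the TCP and whose axes are the flange's). Camera axes: x right, y down, z forward; pixel columns grow to the right and rows downward; lengths in m; the calibration is good to about 2 mm. A picture is of the moment at which its call begins: read the wrist's pose just before it. camera_params takes no time and is no camera call.
- sign_off(): hands the job in; it is judged then, once.
The state is a dict: "clock": time; "joint_positions": joint angles; "dq": joint speeds; "tau": joint torques, N m; "position": TCP position; "tcp_rot": TCP orientation; "force": force on the tool from outside, world axes, zero at the start; "torque": the same for the moment, N m; "grip_width": finger opening in m; "finger_force": force on a finger pad.
Only numpy, scipy, OpenCV 4.12 (cv2) and the standard library are available. Lean on these libraries where they do the work, as an engineer would, in place of code of your own. Each camera call takes 0.05 s, during which the arm holds its last target. There are 200 camera calls.

## Task

Spread the heap of porcelain knobs over the wooden drying tray in one even layer: every knob standing on its foot on the tray floor, at least one in each quarter of the tray, and about a finger's width (15 mm) or more clear between any two; do not drop or fling them. Then take the stylus from its stand, press the timer's recessed red start button fully down with the stylus tip, and put the stylus back upright in its stand, fully home. Leave the other things on the table where they are.

Things in the scene. Friction and masses are not known exactly. Their poses are not given: they have to be found in the camera images.
- knob0: One of five alike white porcelain drawer knobs, green spot on the flat top: 36 mm across (straight-sided 7 to 20 mm above the foot, narrowing to a flat 28 mm foot and a flat 30 mm top), 26 mm tall, about 45 g. Origin: centre of the foot; z up through the top. At first four stand close together on the tray floor and one stands on those, across three of them.
- knob1: One of five alike white porcelain drawer knobs, green spot on the flat top: 36 mm across (straight-sided 7 to 20 mm above the foot, narrowing to a flat 28 mm foot and a flat 30 mm top), 26 mm tall, about 45 g. Origin: centre of the foot; z up through the top. At first four stand close together on the tray floor and one stands on those, across three of them.
- knob2: One of five alike white porcelain drawer knobs, green spot on the flat top: 36 mm across (straight-sided 7 to 20 mm above the foot, narrowing to a flat 28 mm foot and a flat 30 mm top), 26 mm tall, about 45 g. Origin: centre of the foot; z up through the top. At first four stand close together on the tray floor and one stands on those, across three of them.
- knob3: One of five alike white porcelain drawer knobs, green spot on the flat top: 36 mm across (straight-sided 7 to 20 mm above the foot, narrowing to a flat 28 mm foot and a flat 30 mm top), 26 mm tall, about 45 g. Origin: centre of the foot; z up through the top. At first four stand close together on the tray floor and one stands on those, across three of them.
- knob4: One of five alike white porcelain drawer knobs, green spot on the flat top: 36 mm across (straight-sided 7 to 20 mm above the foot, narrowing to a flat 28 mm foot and a flat 30 mm top), 26 mm tall, about 45 g. Origin: centre of the foot; z up through the top. At first four stand close together on the tray floor and one stands on those, across three of them.
- tray: Fixed wooden drying tray, 230 mm along its x, 290 mm along its y. Origin: centre of its underside, on the table. Floor 6 mm above the origin; rim 10 mm thick, its top 16 mm above the origin; inside 210 x 270 mm. Its quarters are divided by its own x and y axes.
- timer: Grey drying timer fixed on the table, 90 mm (its x) x 80 mm (its y), 45 mm tall, with a dark display. Origin: centre of its underside. At x = -18 mm, y = 0 its flat top has a round hole 16 mm across with the red start button at its bottom.
- start_top (a point): Centre of the top face of the red start button, 12 mm across, 8 mm below the timer's top when not pressed. It moves down with the button.
- start (a joint): Travel of the start button in m: 0 up, 0.005 fully down. It springs back by itself; it starts to move at about 1.8 N and takes about 5.3 N fully down.
- stand: Dark wooden stylus stand fixed on the table, block 64 x 64 mm, 60 mm tall. Origin: centre of its underside. A 17 mm hole, 55 mm deep, goes straight down from the middle of its top.
- stylus: Stylus, 120 mm long, 45 g, standing upright in the stand. Origin: its tip (lower end); z along it, up. Flat 6 mm tip widening to a 10 mm steel shaft at 12 mm; brass collar 24 mm across from 45 to 50 mm; round blue handle 13 mm across from 50 to 120 mm. In the stand the collar rests on the block's top and the tip is 15 mm above the table.
- stylus_tip (a point): The tip of the stylus (its lower end).
- mug: Yellow mug, 82 mm across, 80 mm tall, handle at its +y side. A bystander; origin: centre of its underside.
- plate: Green dinner-ware plate, 170 mm across, 20 mm tall. A bystander; origin: centre of its underside.
- jar: Small amber glass jar with a white cap, 52 mm across, 65 mm tall. A bystander; origin: centre of its underside.
- bowl: Blue bowl, 110 mm across, 50 mm tall. A bystander; origin: centre of its underside.
- brush: Brush lying flat along its own x axis. A bystander.
- block: Cork rubbing block, 70 x 45 x 30 mm. A bystander; origin: centre of its underside.

How it is judged:
On the way, in this order (a step that is already met when the one before it is completed fails the run):
1. the knobs stand spread over the tray in one even layer (z of knob0 in the frame of tray between 0.002 and 0.011 m and angle between each of knob0, knob1, knob2, knob3, knob4's own z axis and vertical below 0.2 rad and linear speed of each of knob0, knob1, knob2, knob3, knob4 below 0.02 m/s and x of knob0 in the frame of tray between -0.105 and 0.105 m and y of knob0 in the frame of tray between -0.135 and 0.135 m and z of knob1 in the frame of tray between 0.002 and 0.011 m and x of knob1 in the frame of tray between -0.105 and 0.105 m and y of knob1 in the frame of tray between -0.135 and 0.135 m and z of knob2 in the frame of tray between 0.002 and 0.011 m and x of knob2 in the frame of tray between -0.105 and 0.105 m and y of knob2 in the frame of tray between -0.135 and 0.135 m and z of knob3 in the frame of tray between 0.002 and 0.011 m and x of knob3 in the frame of tray between -0.105 and 0.105 m and y of knob3 in the frame of tray between -0.135 and 0.135 m and z of knob4 in the frame of tray between 0.002 and 0.011 m and x of knob4 in the frame of tray between -0.105 and 0.105 m and y of knob4 in the frame of tray between -0.135 and 0.135 m and horizontal distance between knob0 and knob1 above 0.046 m and horizontal distance between each of knob0, knob1 and knob2 above 0.046 m and horizontal distance between each of knob0, knob1, knob2 and knob3 above 0.046 m and horizontal distance between each of knob0, knob1, knob2, knob3 and knob4 above 0.046 m and ((x of knob0 in the frame of tray below 0 m and y of knob0 in the frame of tray below 0 m) or (x of knob1 in the frame of tray below 0 m and y of knob1 in the frame of tray below 0 m) or (x of knob2 in the frame of tray below 0 m and y of knob2 in the frame of tray below 0 m) or (x of knob3 in the frame of tray below 0 m and y of knob3 in the frame of tray below 0 m) or (x of knob4 in the frame of tray below 0 m and y of knob4 in the frame of tray below 0 m)) and ((x of knob0 in the frame of tray below 0 m and y of knob0 in the frame of tray above 0 m) or (x of knob1 in the frame of tray below 0 m and y of knob1 in the frame of tray above 0 m) or (x of knob2 in the frame of tray below 0 m and y of knob2 in the frame of tray above 0 m) or (x of knob3 in the frame of tray below 0 m and y of knob3 in the frame of tray above 0 m) or (x of knob4 in the frame of tray below 0 m and y of knob4 in the frame of tray above 0 m)) and ((x of knob0 in the frame of tray above 0 m and y of knob0 in the frame of tray below 0 m) or (x of knob1 in the frame of tray above 0 m and y of knob1 in the frame of tray below 0 m) or (x of knob2 in the frame of tray above 0 m and y of knob2 in the frame of tray below 0 m) or (x of knob3 in the frame of tray above 0 m and y of knob3 in the frame of tray below 0 m) or (x of knob4 in the frame of tray above 0 m and y of knob4 in the frame of tray below 0 m)) and ((x of knob0 in the frame of tray above 0 m and y of knob0 in the frame of tray above 0 m) or (x of knob1 in the frame of tray above 0 m and y of knob1 in the frame of tray above 0 m) or (x of knob2 in the frame of tray above 0 m and y of knob2 in the frame of tray above 0 m) or (x of knob3 in the frame of tray above 0 m and y of knob3 in the frame of tray above 0 m) or (x of knob4 in the frame of tray above 0 m and y of knob4 in the frame of tray above 0 m))), for 0.2 s.
2. the start button is pressed down with the stylus tip (value of joint start above 0.0035 m and distance between stylus_tip and start_top below 0.005 m), for 0.1 s.
At the end, for the whole second after the job is handed in: All knobs at rest inside the tray, foot within 5 mm of its floor, tilt under 0.2 rad, centres at least 46 mm apart (10 mm clear), one or more in each quarter. Stylus at rest in its stand: within 6 mm of the axis, 4 mm of seated height, 0.12 rad of upright. Button up (all of step 1 and z of stylus in the frame of stand between 0.011 and 0.019 m and horizontal distance between stylus and stand below 0.006 m and angle between stylus's own z axis and vertical below 0.12 rad and linear speed of stylus below 0.02 m/s and value of joint start below 0.001 m); the robot touches nothing.
It fails at once if a knob is dropped or flung (moves faster than 0.95 m/s while the fingers do not touch it) ((linear speed of knob0 above 0.95 m/s and contact force between the fingers and knob0 below 0.1 N) or (linear speed of knob1 above 0.95 m/s and contact force between the fingers and knob1 below 0.1 N) or (linear speed of knob2 above 0.95 m/s and contact force between the fingers and knob2 below 0.1 N) or (linear speed of knob3 above 0.95 m/s and contact force between the fingers and knob3 below 0.1 N) or (linear speed of knob4 above 0.95 m/s and contact force between the fingers and knob4 below 0.1 N)).
It fails at once if the button is pressed with the fingers instead of the stylus (value of joint start above 0.002 m and distance between stylus_tip and start_top above 0.02 m).
It fails at once if a bystander is moved by more than 30 mm (distance of any of mug, plate, jar, bowl, brush, block from where it was at the start of the episode above 0.03 m).
It also fails if it takes over 72 s, if anything falls off the work surface, if the arm or the gripper's body presses on something with over 40 N, if the wrist force passes 120 N, or if a joint passes its speed limit or range.

## Working session

There is one attempt and no reset: what is moved stays moved. The work goes in short steps, Python scripts to look and compute and a tool call to move; the robot and the scene stay as the last step left them, time stands still between calls to the robot, and variables do not carry over. Pictures are saved under pics/ and viewed, at most 10 in all, crops included, and the job is handed in when it is done.

Besides the shell and the picture viewer there is one more tool, called after "Call:" as a command line: name --argument value ..., lists and objects as JSON in quotes. carry_out: Moves the arm, as the interface text tells. Its arguments: {"type":"object","properties":{"motion":{"type":"array"},"grip_force":{"type":"number"}},"required":["motion"]}

```bash
ls; mkdir -p pics; cat > h.py <<'E'
import numpy as np, cv2
from scipy.spatial.transform import Rotation as Ro
from workcell import ctrl, vision
def grab(n):
    s=ctrl.sense(); im,d=vision.grab_frame(n); return s,im,d
def pix2w(n,uv,d,s=None,z=None):
    """pixel -> world, by depth or by plane z"""
    p=vision.camera_params(n); K=np.array(p['intrinsics']);D=np.array(p['D'],float)
    uv=np.array(uv,float).reshape(-1,2)
    r=cv2.undistortPoints(uv.reshape(-1,1,2),K,D).reshape(-1,2); r=np.c_[r,np.ones(len(r))]
    if n=='wrist':
        T=np.array(p['T_tool_cam']);Rt=Ro.from_rotvec(s['tcp_rot']).as_matrix()
        A=Rt@T[:3,:3]; c=Rt@T[:3,3]+np.array(s['position'])
    else:
        R=np.array(p['R']);t=np.array(p['t']).ravel(); A=R.T; c=-R.T@t
    w=r@A.T
    if z is not None: k=(z-c[2])/w[:,2]
    else: k=np.array([d[int(round(v)),int(round(u))] for u,v in uv])
    return c+w*k[:,None]
E
python3 - <<'E'
from h import *
s=ctrl.sense(); print({k:np.round(v,3).tolist() for k,v in s.items()}, ctrl.nose_length)
print(Ro.from_rotvec(s['tcp_rot']).as_matrix().round(3).tolist())
for n in ('top','scene'):
    s,im,d=grab(n); cv2.imwrite(f'pics/{n}0.png',im); np.save(f'pics/{n}0.npy',d)
E
```

```text
pics
{'clock': 0.0, 'joint_positions': [-1.271, 0.418, -0.01, 1.614, 0.005, 1.111, -0.053], 'dq': [0.0, -0.0, 0.001, 0.001, 0.001, 0.0, -0.0], 'tau': [0.001, -86.443, 0.68, -43.49, 0.019, 0.007, -0.0], 'position': [0.209, 0.589, 0.25], 'tcp_rot': [-0.534, -3.096, 0.002], 'force': [-1.039, -0.999, -0.546], 'torque': [0.021, -0.021, 0.033], 'finger_force': 0.0, 'grip_width': 0.085} 0.019
[[-0.942, 0.335, -0.0], [0.335, 0.942, -0.001], [-0.0, -0.001, -1.0]]
```

View pics/top0.png

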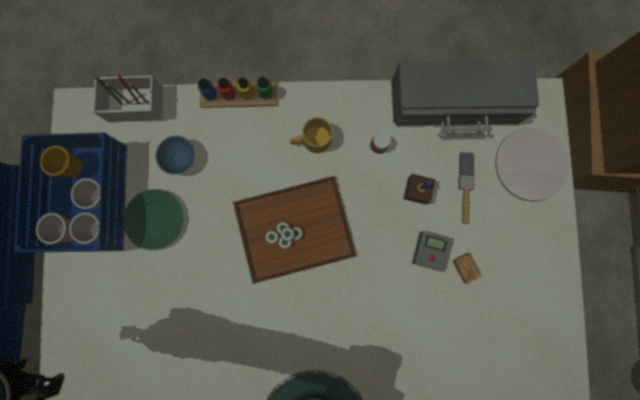

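View pics/scene0.png

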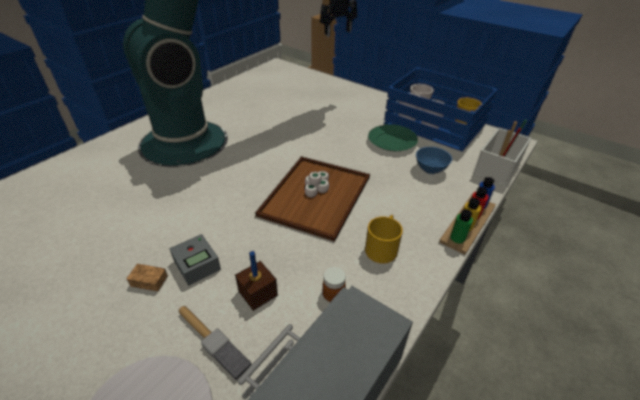

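Top view: the tray has its corners at about (235,203), (335,178), (355,254) and (254,281). The knobs sit near (284,234), the timer button near (431,258), and the stand near (420,189). Next I'll enlarge those crops.

```bash
python3 - <<'E'
from h import *
im=cv2.imread('pics/top0.png'); d=np.load('pics/top0.npy')
a=cv2.resize(im[210:260,255:315],None,fx=8,fy=8,interpolation=cv2.INTER_CUBIC)
b=cv2.resize(im[170:280,395:460],(300,508),interpolation=cv2.INTER_CUBIC)
c=np.zeros((508,790,3),np.uint8); c[:400,:480]=a; c[:,485:785]=b
cv2.imwrite('pics/c1.png',cv2.convertScaleAbs(c,alpha=1.6))
print(pix2w('top',[(235,203),(335,178),(355,254),(254,281)],d,z=.016).round(4).tolist())
h=pix2w('top',[(u,v) for v in range(210,260) for u in range(255,315)],d)[:,2].reshape(50,60)
print((h[12:42:2,8:52:2]*1000).round().astype(int))
E
```

```text
[[0.5959, 0.2078, 0.016], [0.6594, -0.0688, 0.016], [0.4499, -0.1172, 0.016], [0.3834, 0.1567, 0.016]]
[[   5    5    4    5    6    5    6    7    9   31   35   25   12    6
     5   12    5   11    7    6    5    6]
 [   9    7    6    5    6    6    7    5   30   33   31   35   27    9
     5    5    5    6   10    5    7    8]
 [   2    9    9    5    4    5    6   29   31   32   35   29   33   25
     6    5    5    7    5    7    7    6]
 [  11    3    5    6    9    5    9   31   29   33   33   60   59   57
     4   31   35   33   37    6    6    2]
 [   7    9    9    9    7    5    4   29   29   34   56   56   59   60
    60   49   33   30   29   34    3    8]
 [   1    8   28   36   33   32   33    8   30   52   60   57   62   56
  1220   57   39   33   34   35    6    7]
 [   8    5   34   33   32   32   29   31    7   57   57   63   60   58
    60   58   30   31   34   34    6   10]
 [   6    7   34   32   30   32   30   32    6   51   58   58   57   56
    58   52   30   32   34   30    4    9]
 [  10    8   35   31   35   32   35   33    6   32   55   55   56   60
    60   30   33   35   30    6    8    4]
 [   4    6   32   34   38   32   30   27   34   36   33   53   54   56
    30    6    6    4    5    5   11    7]
 [   7   10    5   27   33   32   24    9   27   33   31   32   33   36
    26    3    6    5    7   10    6    6]
 [   8    9    2    4    5    4    7    6   32   32   34   33   35   32
    25    7    3    3    9    7    5    2]
 [  12    5   10    9   10    9    8    9    5   30   35   31   33   32
     8    7    6    8    7    6    7    6]
 [   6    7    8    4   10    6    6    9    6    6   26   30   23    8
     9    7    6    2    1    8    9    5]
 [   5    9    7    6    4    5    5    9    8    7    5    7    8    8
    12    7    9    4    5    8    6    4]]
```

View pics/c1.png

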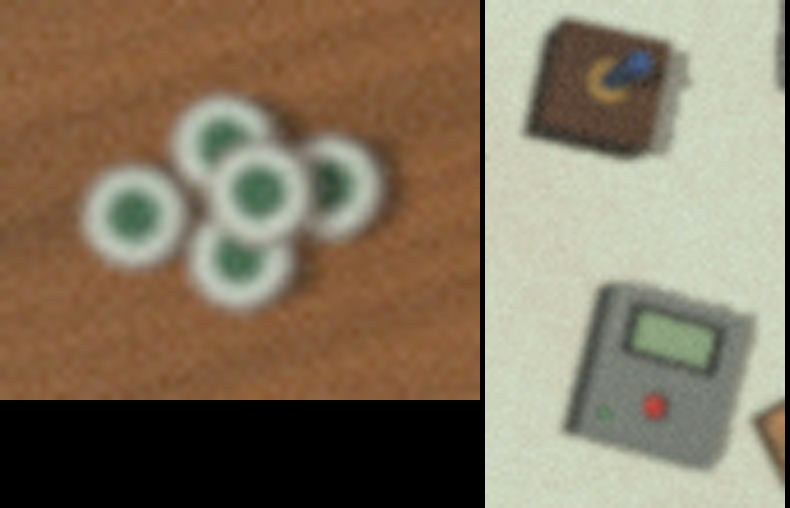

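```bash
cat >> h.py <<'E'
def go(p,s=None):
    """mm shift in tool axes to world point(s)"""
    s=s or ctrl.sense(); R=Ro.from_rotvec(s['tcp_rot']).as_matrix()
    return ((np.atleast_2d(p)-np.array(s['position']))@R*1000).round(1).tolist()
def yaw(s=None):
    s=s or ctrl.sense(); y=Ro.from_rotvec(s['tcp_rot']).as_matrix()[:,1]; return np.degrees(np.arctan2(y[1],y[0]))
E
python3 - <<'E'
from h import *
print(pix2w('top',[(287.1,233.5)],0,z=.058).round(4).tolist())
k=pix2w('top',[(271.25,236.5),(282.5,227.9),(296.1,232.9),(284.6,241.8)],0,z=.032);print(k.round(4).tolist())
v=k[1]-k[3];print('short diag yaw',np.degrees(np.arctan2(v[1],v[0])));v=k[2]-k[0];print('long',np.degrees(np.arctan2(v[1],v[0])))
print('collar',pix2w('top',[(420.5,186.8)],0,z=.065).round(4),'button',pix2w('top',[(431.3,257.4)],0,z=.037).round(4),yaw())
print(vision.camera_params('wrist'))
c,a=np.array([.522,.0446]),np.radians(13);R=np.array([[np.cos(a),-np.sin(a)],[np.sin(a),np.cos(a)]])
print('knobs in tray',((k[:,:2]-c)@R).round(3).tolist())
E
```

```text
[[0.5073, 0.063, 0.058]]
[[0.5014, 0.1073, 0.032], [0.5238, 0.0768, 0.032], [0.5096, 0.0404, 0.032], [0.4865, 0.0717, 0.032]]
short diag yaw 7.836012550661352
long -82.96752097338985
collar [[ 0.6225 -0.2923  0.065 ]] button [[ 0.4361 -0.3185  0.037 ]] 70.41432890736019
{'intrinsics': array([[331.03761483,   0.        , 321.71522808],
       [  0.        , 331.03761483, 195.86814722],
       [  0.        ,   0.        ,   1.        ]]), 'D': array([0.02448244, 0.        , 0.        , 0.        , 0.        ]), 'T_tool_cam': array([[-8.59606119e-04, -9.60288251e-01, -2.79008489e-01,
         7.07955062e-02],
       [ 9.99999472e-01, -6.68417636e-04, -7.80377913e-04,
        -6.20423384e-04],
       [ 5.62893546e-04, -2.79009013e-01,  9.60288318e-01,
        -1.23328796e-01],
       [ 0.00000000e+00,  0.00000000e+00,  0.00000000e+00,
         1.00000000e+00]])}
knobs in tray [[-0.006, 0.066], [0.009, 0.031], [-0.013, -0.001], [-0.029, 0.034]]
```

Call:
carry_out --motion '[[[0,0,0],6.9,1],[[0,0,0],6.9,1],[[0,0,0],6.9,1],[[0,0,0],6.9,1],[[0,0,0],6.9,1],[[0,0,0],6.9,1],[[0,0,0],6.9,1],[[0,0,0],6.9,0.6],[[0,0,0],6.8,0.6]]' --grip_force 30

```text
clock: 0.85
position: [0.2094, 0.5887, 0.2499]
tcp_rot: [2.059, 2.372, -0.001]
force: [-0.7, -0.8, 0.6]
grip_width: 0.0636
finger_force: 0.0
```

```bash
python3 - <<'E'
from h import *
print(yaw(),go([.507,.063,.2]))
E
```

```text
8.074397181281881 [[-562.2, 220.8, 50.3]]
```

Call:
carry_out --motion '[[[-20,8,0],0,0.6],[[-34,13,0],0,0.6],[[-38,15,0],0,0.6],[[-38,15,0],0,0.6],[[-38,15,0],0,0.6],[[-38,15,0],0,0.6],[[-38,15,0],0,0.6],[[-38,15,0],0,0.6],[[-38,15,0],0,0.6],[[-38,15,0],0,0.6],[[-38,15,0],0,0.6],[[-38,15,0],0,0.6]]'

```text
clock: 1.85
position: [0.4426, 0.1826, 0.2503]
tcp_rot: [-2.052, -2.379, -0.0]
force: [0.3, 0.6, -0.6]
grip_width: 0.0514
finger_force: 0.0
```

Call:
carry_out --motion '[[[-38,15,10],0,0.6],[[-36,14,10],0,0.6],[[-30,12,10],0,0.6],[[-18,7,10],0,0.6],[[-6,2,5],0,0.6],[[0,0,0],0,0.6],[[0,0,0],0,0.6]]'

```text
clock: 2.43
position: [0.5098, 0.0661, 0.2052]
tcp_rot: [-2.052, -2.378, 0.001]
force: [-0.5, 0.9, -0.0]
grip_width: 0.0512
finger_force: 0.0
```

```bash
python3 - <<'E'
from h import *
s,im,d=grab('wrist'); print(s['position'],yaw(s),s['dq'])
cv2.imwrite('pics/w1.png',im); np.save('pics/w1.npy',d)
E
```

```text
[0.50977404 0.06612198 0.20523723] 8.420967501959275 [-0.02127258 -0.019073   -0.00794199 -0.00261197  0.00345909  0.00384822
 -0.00586972]
```

View pics/w1.png

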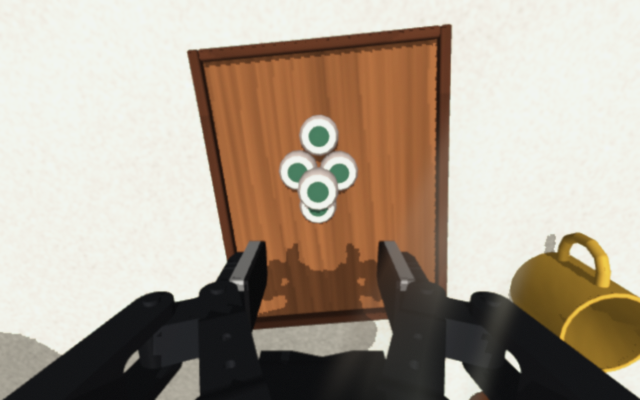

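Wrist view, with image up along world +y: the upper knob is at (318,190). The floor knobs are at (319,135), (297,172) and (340,172), and one is partly hidden near (318,207).

```bash
python3 - <<'E'
from h import *
im=cv2.imread('pics/w1.png');d=np.load('pics/w1.npy');s=ctrl.sense()
hsv=cv2.cvtColor(im[100:240,260:380],cv2.COLOR_BGR2HSV)
m=cv2.inRange(hsv,(50,60,30),(95,255,255))
n,l,st,c=cv2.connectedComponentsWithStats(m)
for i in range(1,n):
    if st[i,4]>20:
        uv=c[i]+[260,100]; p=pix2w('wrist',uv,d,s)[0]; zz=.058 if p[2]>.045 else .032
        q=pix2w('wrist',uv,d,s,z=zz)[0]; print(uv.round(1),st[i,4],p.round(4),q.round(4),go([*q[:2],zz-.001],s))
E
```

```text
[318.5 136. ] 303 [0.5008 0.1049 0.0313] [0.5008 0.105  0.032 ] [[39.1, -3.2, 174.6]]
[296.  171.5] 225 [0.485  0.0701 0.0315] [0.485  0.0702 0.032 ] [[7.1, -23.9, 174.6]]
[339.8 172.1] 231 [0.5247 0.0758 0.0333] [0.5248 0.0755 0.032 ] [[6.5, 16.2, 174.6]]
[317.5 191.7] 316 [0.5066 0.0613 0.0581] [0.5066 0.0613 0.058 ] [[-4.9, -3.9, 148.6]]
[317.7 212. ] 74 [0.5103 0.0345 0.0324] [0.5103 0.0344 0.032 ] [[-32.1, -4.2, 174.6]]
```

Call:
carry_out --motion '[[[-5,-4,15],0,0.6],[[0,0,35],0,0.6],[[0,0,35],0,0.6],[[0,0,30],0,0.6],[[0,0,20],0,0.6],[[0,0,10],0,0.6],[[0,0,6],0,0.6],[[0,0,0],0,0.6],[[0,0,0],0,0.6]]'

```text
clock: 3.23
position: [0.5075, 0.0605, 0.0555]
tcp_rot: [2.051, 2.379, 0.002]
force: [-0.1, -0.3, 0.6]
grip_width: 0.0515
finger_force: 0.0
```

Call:
carry_out --motion '[[[0,0,0],0,0.35],[[0,0,0],0,0.3],[[0,0,0],0,0.3],[[0,0,0],0,0.3],[[0,0,0],0,0.3]]'

```text
clock: 3.65
position: [0.5077, 0.0604, 0.0558]
tcp_rot: [2.052, 2.378, 0.003]
force: [-2.1, 0.0, 12.0]
grip_width: 0.0344
finger_force: 28.8
```

Call:
carry_out --motion '[[[0,0,-3],0,0.3],[[0,0,-4],0,0.3],[[0,0,-8],0,0.3],[[0,0,-15],0,0.3],[[0,0,-15],0,0.3],[[0,0,0],0,0.3],[[0,0,0],0,0.3]]'

```text
clock: 4.23
position: [0.5074, 0.0603, 0.1004]
tcp_rot: [2.052, 2.378, 0.003]
force: [-0.8, 0.5, -0.2]
grip_width: 0.0345
finger_force: 30.0
```

```bash
python3 - <<'E'
from h import *
s,im,d=grab('wrist'); print(s['position'],yaw(s),s['force'],s['grip_width'])
cv2.imwrite('pics/w2.png',im); np.save('pics/w2.npy',d)
E
```

```text
[0.50740385 0.06029042 0.100405  ] 8.427431835168825 [-0.79924616  0.51189924 -0.16840929] 0.03452575788273574
```

View pics/w2.png

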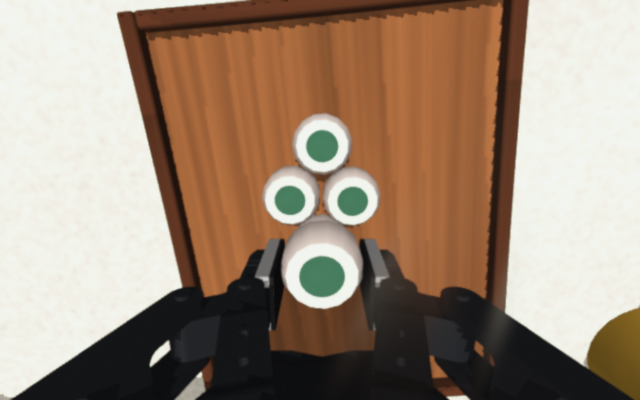

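The knob is held upright, its spot at (322,277). The floor knobs are at (322,146), (290,200) and (352,201). Now I need the knob's height in the grip and the tray frame.

```bash
python3 - <<'E'
from h import *
d=np.load('pics/w2.npy');s=ctrl.sense()
top=np.median(pix2w('wrist',[(u,v) for u in range(316,328,2) for v in range(272,284,2)],d,s),0);print('top rel tcp',top-s['position'])
# tray: wrist w1 corners of rim top and top cam centre; both
s1=dict(s);s1['position']=np.array([.50977,.06612,.20524]);s1['tcp_rot']=np.array([-2.052,-2.378,.001])
q=pix2w('wrist',[(191,52),(450,27)],None,s1,z=.016);print(q.round(4))
c=np.array([.522,.0446]);a=np.radians(13);R=np.array([[np.cos(a),-np.sin(a)],[np.sin(a),np.cos(a)]])
print('rim corners in tray',((q[:,:2]-c)@R).round(3))
t=np.array([[-55,-70],[55,-70],[55,70],[-55,70]])/1000
w=t@R.T+c;print(w.round(4)); print(go(np.c_[w,[.06]*4],s))
E
```

```text
top rel tcp [-0.00063838  0.00044887  0.00217463]
[[0.3812 0.1576 0.016 ]
 [0.5982 0.2091 0.016 ]]
rim corners in tray [[-0.112  0.142]
 [ 0.111  0.143]]
[[ 0.4842 -0.036 ]
 [ 0.5913 -0.0112]
 [ 0.5598  0.1252]
 [ 0.4527  0.1004]]
[[-91.8, -36.7, 39.7], [-83.1, 72.9, 39.7], [56.5, 61.8, 39.8], [47.7, -47.9, 39.7]]
```

Call:
carry_out --motion '[[[-12,-5,0],0,0.3],[[-25,-10,0],0,0.3],[[-30,-12,5],0,0.3],[[-20,-8,10],0,0.3],[[-5,-2,20],0,0.3],[[0,0,18],0,0.3],[[0,0,9],0,0.3],[[0,0,4],0,0.3],[[0,0,2],0,0.3],[[0,0,1],0,0.3],[[0,0,0],0,0.3],[[0,0,0],0,0.3]]'

```text
clock: 5.28
position: [0.4842, -0.0362, 0.031]
tcp_rot: [2.051, 2.378, 0.001]
force: [0.4, -1.0, 0.6]
grip_width: 0.0344
finger_force: 30.0
```

Call:
carry_out --motion '[[[0,0,1],0,0.3],[[0,0,0],0,0.45],[[0,0,0],0,0.6],[[0,0,0],0,0.6],[[0,0,-8],0,0.6],[[0,0,-20],0,0.6],[[0,0,-30],0,0.6],[[0,0,-30],0,0.6],[[0,0,0],0,0.6],[[0,0,0],0,0.6]]'

```text
clock: 6.12
position: [0.4847, -0.0362, 0.1192]
tcp_rot: [2.051, 2.377, 0.004]
force: [0.3, -0.4, -0.6]
grip_width: 0.0515
finger_force: 0.0
```

```bash
python3 - <<'E'
from h import *
s,im,d=grab('wrist'); print(s['position'],yaw(s))
m=cv2.inRange(cv2.cvtColor(im,cv2.COLOR_BGR2HSV),(50,60,30),(95,255,255))
n,l,st,c=cv2.connectedComponentsWithStats(m)
for i in range(1,n):
    if st[i,4]>40:
        q=pix2w('wrist',c[i],d,s,z=.032)[0]; print(c[i].round(1),st[i,4],pix2w('wrist',c[i],d,s)[0,2].round(4),q.round(4))
print(go([.509,.040,.0305],s))
E
```

```text
[ 0.48467056 -0.03622015  0.11924399] 8.428812212943814
[351.   38.3] 841 0.0329 [0.4863 0.0692 0.032 ]
[416.8  39.1] 844 0.0315 [0.524  0.0742 0.032 ]
[380.   98.5] 711 0.0329 [0.5094 0.0389 0.032 ]
[320.4 208. ] 522 0.0321 [ 0.4837 -0.0358  0.032 ]
[[71.8, 34.9, 88.9]]
```

Call:
carry_out --motion '[[[10,5,0],0,0.6],[[22,11,0],0,0.6],[[22,11,5],0,0.6],[[13,6,10],0,0.6],[[4,2,20],0,0.6],[[0,0,25],0,0.6],[[0,0,15],0,0.6],[[0,0,9],0,0.6],[[0,0,4],0,0.6],[[0,0,1],0,0.6],[[0,0,0],0,0.6],[[0,0,0],0,0.6]]'

```text
clock: 7.17
position: [0.5085, 0.039, 0.0291]
tcp_rot: [2.052, 2.378, 0.001]
force: [-0.2, 0.3, -0.0]
grip_width: 0.0512
finger_force: 0.0
```

Call:
carry_out --motion '[[[0,0,0],0,0.35],[[0,0,0],0,0.3],[[0,0,0],0,0.3],[[0,0,0],0,0.3],[[0,0,-4],0,0.3],[[0,0,-12],0,0.3],[[0,0,-22],0,0.3],[[0,0,-22],0,0.3],[[0,0,0],0,0.3],[[0,0,0],0,0.3]]'

```text
clock: 8.0
position: [0.5088, 0.0393, 0.0901]
tcp_rot: [2.051, 2.378, 0.004]
force: [1.0, 0.3, -1.3]
grip_width: 0.0348
finger_force: 30.1
```

```bash
python3 - <<'E'
from h import *
s=ctrl.sense();print(go([.5913,-.0112,.031],s))
E
```

```text
[[-62.1, 74.1, 59.3]]
```

Call:
carry_out --motion '[[[-8,10,0],0,0.3],[[-18,21,0],0,0.3],[[-20,24,0],0,0.3],[[-12,14,8],0,0.3],[[-4,5,15],0,0.3],[[0,0,17],0,0.3],[[0,0,10],0,0.3],[[0,0,6],0,0.3],[[0,0,3],0,0.3],[[0,0,1],0,0.3],[[0,0,0],0,0.3],[[0,0,0],0,0.3]]'

```text
clock: 9.0
position: [0.59, -0.0114, 0.0292]
tcp_rot: [-2.052, -2.378, -0.0]
force: [-4.7, -0.7, 5.9]
grip_width: 0.0342
finger_force: 30.7
```

Call:
carry_out --motion '[[[0,0,0],0,0.45],[[0,0,0],0,0.6],[[0,0,0],0,0.6],[[0,0,-8],0,0.6],[[0,0,-20],0,0.6],[[0,0,-30],0,0.6],[[0,0,-20],0,0.6],[[0,0,0],0,0.6],[[0,0,0],0,0.6]]'

```text
clock: 9.75
position: [0.5909, -0.0114, 0.1078]
tcp_rot: [2.051, 2.377, 0.003]
force: [-0.1, -0.6, -0.1]
grip_width: 0.051
finger_force: 0.0
```

```bash
cat >> h.py <<'E'
def spots():
    s,im,d=grab('wrist'); print(s['position'],s['force'],yaw(s))
    m=cv2.inRange(cv2.cvtColor(im,cv2.COLOR_BGR2HSV),(50,60,30),(95,255,255))
    n,l,st,c=cv2.connectedComponentsWithStats(m)
    for i in range(1,n):
        if st[i,4]>40:
            q=pix2w('wrist',c[i],d,s,z=.032)[0]; print(c[i].round(1),st[i,4],pix2w('wrist',c[i],d,s)[0,2].round(4),q.round(4))
    return s,im,d
E
python3 - <<'E'
from h import *
s,_,_=spots()
print(go([.5006,.104,.0305],s))
E
```

```text
[ 0.59090378 -0.01139013  0.10783401] [-0.07278457 -0.62104296 -0.0699729 ] 8.42590617096431
[185.6   1.2] 61 0.0315 [0.5021 0.0965 0.032 ]
[155.1  51.7] 931 0.0321 [0.4862 0.0692 0.032 ]
[224.8  53.4] 919 0.0316 [0.5239 0.0742 0.032 ]
[320.1 214.5] 574 0.0328 [ 0.5897 -0.0116  0.032 ]
[150.3 227.1] 578 0.0316 [ 0.4836 -0.0357  0.032 ]
[[127.4, -72.6, 77.2]]
```

Call:
carry_out --motion '[[[15,-9,0],0,0.6],[[30,-17,0],0,0.6],[[32,-19,0],0,0.6],[[28,-16,0],0,0.6],[[16,-9,5],0,0.6],[[6,-3,14],0,0.6],[[0,0,22],0,0.6],[[0,0,18],0,0.6],[[0,0,10],0,0.6],[[0,0,6],0,0.6],[[0,0,2],0,0.6],[[0,0,0],0,0.6]]'

```text
clock: 10.8
position: [0.4995, 0.1031, 0.0293]
tcp_rot: [-2.053, -2.378, 0.001]
force: [0.4, -0.5, 0.5]
grip_width: 0.0515
finger_force: 0.0
```

Call:
carry_out --motion '[[[0,0,0],0,0.5],[[0,0,0],0,0.35],[[0,0,0],0,0.3],[[0,0,0],0,0.3],[[0,0,0],0,0.3],[[0,0,-4],0,0.3],[[0,0,-12],0,0.3],[[0,0,-22],0,0.3],[[0,0,-22],0,0.3],[[0,0,0],0,0.3],[[0,0,0],0,0.3]]'

```text
clock: 11.72
position: [0.5003, 0.1038, 0.0912]
tcp_rot: [2.051, 2.378, 0.004]
force: [0.7, 0.0, -0.3]
grip_width: 0.0345
finger_force: 30.1
```

```bash
python3 - <<'E'
from h import *
s=ctrl.sense();print(go([.5598,.1252,.031],s))
E
```

```text
[[12.4, 61.9, 60.4]]
```

Call:
carry_out --motion '[[[2,10,0],0,0.3],[[4,18,0],0,0.3],[[3,18,0],0,0.3],[[2,11,8],0,0.3],[[1,5,15],0,0.3],[[0,0,17],0,0.3],[[0,0,10],0,0.3],[[0,0,6],0,0.3],[[0,0,3],0,0.3],[[0,0,1],0,0.3],[[0,0,0],0,0.3],[[0,0,0],0,0.3]]'

```text
clock: 12.72
position: [0.5587, 0.1241, 0.0301]
tcp_rot: [-2.052, -2.378, 0.001]
force: [-6.5, -2.0, 11.5]
grip_width: 0.0344
finger_force: 31.1
```

Call:
carry_out --motion '[[[0,0,0],0,0.45],[[0,0,0],0,0.6],[[0,0,0],0,0.6],[[0,0,-8],0,0.6],[[0,0,-20],0,0.6],[[0,0,-30],0,0.6],[[0,0,-20],0,0.6],[[0,0,0],0,0.6],[[0,0,0],0,0.6]]'

```text
clock: 13.47
position: [0.5597, 0.1246, 0.1088]
tcp_rot: [2.052, 2.378, 0.003]
force: [0.7, -0.0, -0.2]
grip_width: 0.0513
finger_force: 0.0
```

```bash
python3 - <<'E'
from h import *
s=ctrl.sense();print(s['position'],go([.486,.0694,.0305],s))
E
```

```text
[0.55968466 0.12464605 0.10880809] [[-43.9, -81.2, 78.1]]
```

Call:
carry_out --motion '[[[0,0,0],7.1,0.6],[[0,0,0],7.1,0.6],[[0,0,0],7.1,0.6],[[0,0,0],7.1,0.6],[[0,0,0],7.1,0.6],[[0,0,0],7.1,0.6],[[0,0,0],7.1,0.6],[[0,0,0],7.1,0.6],[[0,0,0],7.1,0.6],[[0,0,0],7.1,0.6],[[0,0,0],7.1,0.6],[[0,0,0],7.1,0.6]]'

```text
clock: 14.47
position: [0.5587, 0.1242, 0.1067]
tcp_rot: [3.121, 0.352, -0.002]
force: [-0.2, -0.3, 0.4]
grip_width: 0.0511
finger_force: 0.0
```

```bash
python3 - <<'E'
from h import *
s,_,_=spots();print(s['joint_positions'],go([.486,.0694,.0305],s))
E
```

```text
[0.55865927 0.12423236 0.10665174] [-0.23687511 -0.25506379  0.43153195] -77.13448436871153
[319.4 215.4] 574 0.0326 [0.5585 0.125  0.032 ]
[543.3 215.2] 586 0.0323 [ 0.5899 -0.0118  0.032 ]
[373.4 278.9] 114 0.0321 [0.5225 0.0798 0.032 ]
[374.6 327. ] 394 0.0333 [0.4862 0.0691 0.032 ]
[511.7 359.9] 141 0.0322 [ 0.4821 -0.0337  0.032 ]
[-0.89111075  0.6594664   0.8331488   1.87999505 -0.62447756  0.88614189
 -1.09335697] [[-83.0, 37.2, 76.3]]
```

Call:
carry_out --motion '[[[-10,4,0],0,0.6],[[-23,10,0],0,0.6],[[-25,12,0],0,0.6],[[-18,8,4],0,0.6],[[-7,3,12],0,0.6],[[0,0,20],0,0.6],[[0,0,18],0,0.6],[[0,0,12],0,0.6],[[0,0,7],0,0.6],[[0,0,3],0,0.6],[[0,0,0],0,0.6],[[0,0,0],0,0.6]]'

```text
clock: 15.52
position: [0.487, 0.0693, 0.0318]
tcp_rot: [3.12, 0.362, 0.001]
force: [0.1, -0.7, -0.9]
grip_width: 0.0514
finger_force: 0.0
```

Call:
carry_out --motion '[[[0,0,0],0,0.35],[[0,0,0],0,0.3],[[0,0,0],0,0.3],[[0,0,0],0,0.3],[[0,0,-4],0,0.3],[[0,0,-12],0,0.3],[[0,0,-22],0,0.3],[[0,0,-22],0,0.3],[[0,0,0],0,0.3],[[0,0,0],0,0.3]]'

```text
clock: 16.35
position: [0.4873, 0.0698, 0.093]
tcp_rot: [-3.12, -0.362, -0.004]
force: [0.1, 0.4, -1.7]
grip_width: 0.0346
finger_force: 30.2
```

```bash
python3 - <<'E'
from h import *
s=ctrl.sense();print(s['joint_positions'],yaw(),go([.4527,.1004,.031],s))
E
```

```text
[-0.88510805  0.55959097  0.85084441  2.08458843 -0.61678382  0.76344048
 -0.98390507] -76.74804489559119 [[-26.8, -37.7, 61.9]]
```

Call:
carry_out --motion '[[[-4,-6,0],0,0.3],[[-9,-12,0],0,0.3],[[-8,-11,0],0,0.3],[[-4,-6,8],0,0.3],[[-2,-3,15],0,0.3],[[0,0,17],0,0.3],[[0,0,10],0,0.3],[[0,0,6],0,0.3],[[0,0,3],0,0.3],[[0,0,1],0,0.3],[[0,0,0],0,0.3],[[0,0,0],0,0.3]]'

```text
clock: 17.35
position: [0.4515, 0.0998, 0.0317]
tcp_rot: [-3.12, -0.361, 0.001]
force: [-6.4, -0.4, 11.5]
grip_width: 0.0344
finger_force: 31.9
```

Call:
carry_out --motion '[[[0,0,1],0,0.3],[[0,0,0],0,0.45],[[0,0,0],0,0.6],[[0,0,0],0,0.6],[[0,0,-8],0,0.6],[[0,0,-20],0,0.6],[[0,0,-35],0,0.6],[[0,0,-35],0,0.6],[[0,0,-35],0,0.6],[[0,0,-35],0,0.6],[[0,0,0],0,0.6]]'

```text
clock: 18.27
position: [0.4538, 0.1001, 0.2036]
tcp_rot: [-3.118, -0.36, -0.009]
force: [0.3, 0.5, 0.0]
grip_width: 0.0516
finger_force: 0.0
```

```bash
python3 - <<'E'
from h import *
s,im,d=spots();cv2.imwrite('pics/w3.png',im)
_,im,d=grab('top'); cv2.imwrite('pics/top1.png',cv2.resize(im[170:290,225:460],None,fx=3.3,fy=3.3,interpolation=cv2.INTER_CUBIC)); np.save('pics/top1.npy',d)
p=vision.camera_params('wrist')
# stand / timer top heights from both, top-cam depth around the stylus
h=pix2w('top',[(u,v) for v in range(172,208) for u in range(400,444)],d)
sel=h[(h[:,2]>.056)&(h[:,2]<.063)];print('stand top',cv2.minAreaRect((sel[:,:2]*1000).astype(np.float32)),sel.mean(0))
h=pix2w('top',[(u,v) for v in range(225,280) for u in range(405,465)],d)
sel=h[(h[:,2]>.040)&(h[:,2]<.05)];print('timer top',cv2.minAreaRect((sel[:,:2]*1000).astype(np.float32)),sel.mean(0))
E
```

```text
[0.45380762 0.10012893 0.20359702] [0.31562409 0.46586999 0.03242936] -76.82830710808456
[20.9 28.1] 2689 0.0099 [0.5206 0.3607 0.032 ]
[320.9  53.7] 389 0.0329 [0.5584 0.1248 0.032 ]
[492.4  53.3] 399 0.0326 [ 0.5898 -0.0118  0.032 ]
[369.3 110.3] 329 0.0321 [0.5241 0.074  0.032 ]
[474.3 182.9] 249 0.0328 [ 0.4837 -0.0361  0.032 ]
[321.9 184.6] 267 0.0325 [0.4505 0.0989 0.032 ]
stand top ((622.03759765625, -294.2846984863281), (64.96044158935547, 65.00016021728516), 75.17743682861328) [ 0.62051684 -0.29238554  0.0597665 ]
timer top ((452.42474365234375, -322.0716552734375), (82.86821746826172, 90.7656021118164), 72.65787506103516) [ 0.45226137 -0.32174055  0.04518476]
```

View pics/top1.png

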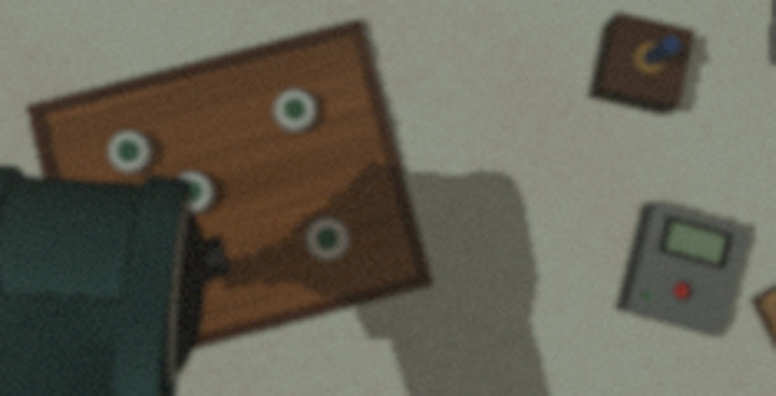

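All five stand apart on the tray floor: the wrist spots read z≈0.032, and the smallest spacing is about 60 mm. Next is the stylus.

Call:
carry_out --motion '[[[0,0,-10],-6.5,0.6],[[0,0,-10],-6.5,0.6],[[0,0,-10],-6.5,0.6],[[0,0,-10],-6.5,0.6],[[0,0,-10],-6.5,0.6],[[0,0,-5],-6.5,0.6],[[0,0,0],-6.5,0.6],[[0,0,0],-6.5,0.6],[[0,0,0],0,0.6]]'

```text
clock: 19.12
position: [0.4513, 0.0999, 0.2527]
tcp_rot: [-2.642, -1.7, 0.002]
force: [-0.7, 0.5, 0.0]
grip_width: 0.0513
finger_force: 0.0
```

```bash
python3 - <<'E'
from h import *
s=ctrl.sense();print(s['joint_positions'],yaw(),go([.622,-.2935,.25],s))
E
```

```text
[-1.14233683  0.17455676  0.9560217   2.02165778 -0.16622873  1.02610724
 -0.53370165] -24.468936499621332 [[-287.4, 318.3, 2.8]]
```

Call:
carry_out --motion '[[[-10,11,0],0,0.6],[[-22,24,0],0,0.6],[[-26,29,0],0,0.6],[[-26,29,0],0,0.6],[[-26,29,0],0,0.6],[[-26,29,0],0,0.6],[[-26,29,0],0,0.6],[[-26,29,0],0,0.6],[[-26,29,0],0,0.6],[[-26,29,0],0,0.6],[[-26,29,0],0,0.6],[[-20,22,0],0,0.6]]'

```text
clock: 20.12
position: [0.6205, -0.2959, 0.2518]
tcp_rot: [-2.651, -1.684, 0.003]
force: [0.7, 1.4, 1.5]
grip_width: 0.0512
finger_force: 0.0
```

Call:
carry_out --motion '[[[-1,1,0],0,0.6],[[0,0,0],0,0.6],[[0,0,0],0,0.6]]'

```text
clock: 20.37
position: [0.6207, -0.2938, 0.2524]
tcp_rot: [-2.648, -1.689, 0.002]
force: [0.6, 0.6, 0.1]
grip_width: 0.0511
finger_force: 0.0
```

```bash
python3 - <<'E'
from h import *
s,im,d=grab('wrist');cv2.imwrite('pics/w4.png',im);np.save('pics/w4.npy',d)
print(s['joint_positions'],s['position'],yaw(),go([.622,-.2935,.25],s))
E
```

```text
[-0.13860494  0.66815782  0.85320213  1.4593692  -0.5138801   1.2490795
  0.33591556] [ 0.62068313 -0.29376074  0.25236023] -24.853812990988907 [[0.8, 1.1, 2.4]]
```

View pics/w4.png

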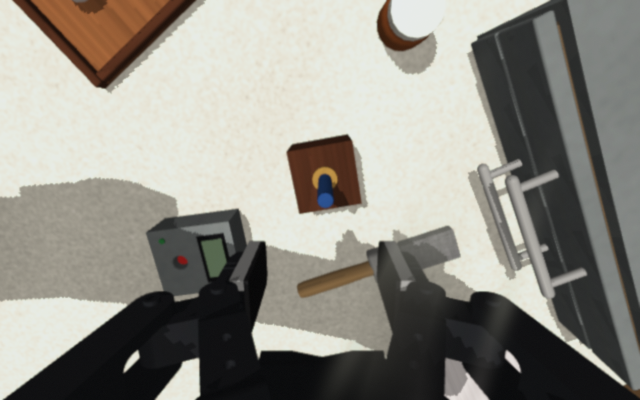

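The stylus top is at (326,200), its collar at (324,179), and the red button at (181,261).

```bash
python3 - <<'E'
from h import *
s=ctrl.sense();d=np.load('pics/w4.npy');im=cv2.imread('pics/w4.png')
hsv=cv2.cvtColor(im,cv2.COLOR_BGR2HSV)
m=cv2.inRange(hsv,(0,140,90),(8,255,255))|cv2.inRange(hsv,(172,140,90),(180,255,255))
v,u=np.nonzero(m[240:280,160:205]);print('btn',len(u),u.mean()+160,v.mean()+240)
b=[u.mean()+160,v.mean()+240]
print('button',pix2w('wrist',[b],d,s)[0].round(4),pix2w('wrist',[b],d,s,z=.037)[0].round(4))
print('top',pix2w('wrist',[(326,200)],d,s)[0].round(4),pix2w('wrist',[(326,200)],d,s,z=.135)[0].round(4))
print('collar',pix2w('wrist',[(324,179)],d,s,z=.065)[0].round(4))
# local height map around handle top
uv=[(u,v) for v in range(185,210) for u in range(310,342)];h=pix2w('wrist',uv,d,s);k=(h[:,2]>.13)&(h[:,2]<.14);print('top by depth',k.sum(),h[k].mean(0).round(4))
uv=[(u,v) for v in range(125,225) for u in range(280,370)];h=pix2w('wrist',uv,d,s);k=(h[:,2]>.056)&(h[:,2]<.063);print('stand',cv2.minAreaRect((h[k][:,:2]*1000).astype(np.float32)))
E
```

```text
btn 59 181.864406779661 259.6949152542373
button [ 0.4338 -0.3207  0.0359] [ 0.4345 -0.3204  0.037 ]
top [ 0.6225 -0.2972  0.1352] [ 0.6225 -0.2973  0.135 ]
collar [ 0.6214 -0.2969  0.065 ]
top by depth 223 [ 0.6221 -0.2962  0.1346]
stand ((621.4968872070312, -296.9743347167969), (64.56209564208984, 64.11251068115234), 75.18008422851562)
```

Call:
carry_out --motion '[[[-2,2,15],0,0.6],[[0,0,30],0,0.6],[[0,0,32],0,0.6],[[0,0,28],0,0.6],[[0,0,20],0,0.6],[[0,0,11],0,0.6],[[0,0,6],0,0.6],[[0,0,0],0,0.6],[[0,0,0],0,0.6]]' --grip_force 50

```text
clock: 21.17
position: [0.6225, -0.2967, 0.1124]
tcp_rot: [2.645, 1.693, 0.001]
force: [-1.4, -0.3, 0.5]
grip_width: 0.0514
finger_force: 0.0
```

Call:
carry_out --motion '[[[0,0,0],0,0.4],[[0,0,0],0,0.25],[[0,0,0],0,0.15],[[0,0,0],0,0.05],[[0,0,0],0,0.05],[[0,0,0],0,0.05],[[0,0,0],0,0.05],[[0,0,0],0,0.05]]'

```text
clock: 21.83
position: [0.6224, -0.2969, 0.1122]
tcp_rot: [2.646, 1.693, 0.001]
force: [-2.4, 1.5, 5.9]
grip_width: 0.0118
finger_force: 48.8
```

Call:
carry_out --motion '[[[0,0,-5],0,0.05],[[0,0,-12],0,0.05],[[0,0,-20],0,0.05],[[0,0,-25],0,0.05],[[0,0,-25],0,0.05],[[0,0,-15],0,0.05],[[0,0,-8],0,0.05],[[0,0,0],0,0.05],[[0,0,0],0,0.05]]'

```text
clock: 22.58
position: [0.622, -0.2965, 0.2208]
tcp_rot: [-2.646, -1.693, 0.0]
force: [0.2, 0.1, -0.9]
grip_width: 0.0117
finger_force: 48.6
```

Call:
carry_out --motion '[[[-5,-8,0],0,0.05],[[-10,-16,0],0,0.05],[[-14,-22,0],0,0.05],[[-16,-26,0],0,0.05],[[-16,-26,0],0,0.05],[[-15,-24,0],0,0.05],[[-12,-20,0],0,0.05],[[-8,-12,0],0,0.05],[[-4,-6,0],0,0.05],[[0,0,0],0,0.05],[[0,0,0],0,0.05],[[0,0,0],0,0.05]]'

```text
clock: 23.58
position: [0.4357, -0.3201, 0.2211]
tcp_rot: [-2.645, -1.694, 0.001]
force: [0.0, 0.1, -0.7]
grip_width: 0.0119
finger_force: 48.7
```

```bash
python3 - <<'E'
from h import *
s=ctrl.sense();print(s['position'],yaw(),s['grip_width'],s['joint_positions'],go([.4348,-.32,.160],s))
E
```

```text
[ 0.43572461 -0.32010497  0.22111382] -24.719234812235737 0.011939426453223642 [-0.16497257  0.43647574  0.94645719  1.87783273 -0.40952831  1.03627589
  0.52037049] [[-0.3, -0.9, 61.1]]
```

Lower so the tip hovers about 15 mm above the timer top, then look.

Call:
carry_out --motion '[[[0,-1,10],0,0.05],[[0,0,18],0,0.05],[[0,0,18],0,0.05],[[0,0,10],0,0.05],[[0,0,6],0,0.05],[[0,0,2],0,0.05],[[0,0,0],0,0.05],[[0,0,0],0,0.05]]'

```text
clock: 24.25
position: [0.4342, -0.3203, 0.1579]
tcp_rot: [2.646, 1.693, 0.0]
force: [-0.2, 0.6, -0.2]
grip_width: 0.0115
finger_force: 48.7
```

```bash
python3 - <<'E'
from h import *
s,im,d=grab('wrist');np.save('pics/w5.npy',d);cv2.imwrite('pics/w5f.png',im)
print(s['position'],yaw())
p=vision.camera_params('wrist');T=np.linalg.inv(np.array(p['T_tool_cam']))
pts=np.array([[0,0,.097],[0,0,.052]])@T[:3,:3].T+T[:3,3]
uv=cv2.projectPoints(pts,np.zeros(3),np.zeros(3),p['intrinsics'],p['D'])[0].reshape(-1,2);print(uv)
u,v=uv[0].astype(int);u0,v0=max(u-75,0),max(v-75,0);print(u0,v0)
cv2.imwrite('pics/w5.png',cv2.resize(im[v0:v0+110,u0:u0+150],None,fx=5,fy=5,interpolation=cv2.INTER_CUBIC))
E
```

```text
[ 0.43422118 -0.32032207  0.15792057] -24.784588759847257
[[321.58603685 204.26752313]
 [321.53552584 228.38085682]]
246 129
```

View pics/w5.png

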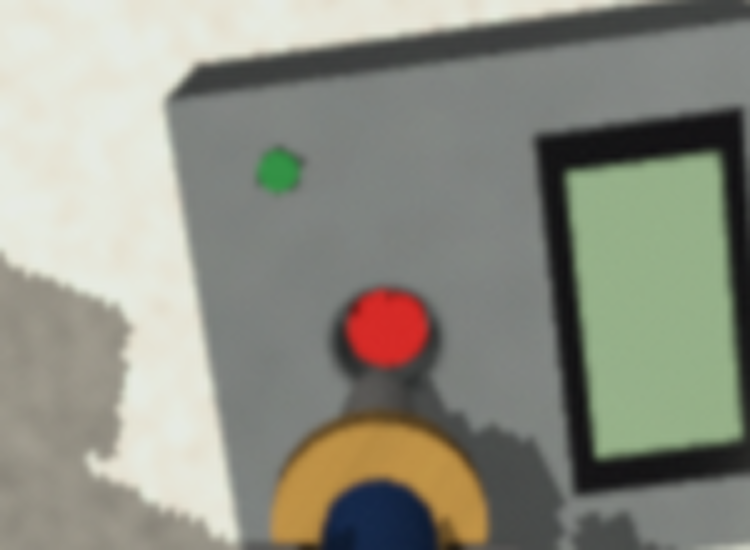

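The button centre is at crop (388,329), which is frame (323.2,194.4). The tip's upper edge is near crop (386,367), where the nominal projection puts it.

```bash
python3 - <<'E'
from h import *
s=ctrl.sense();d=np.load('pics/w5.npy')
q=pix2w('wrist',[(323.2,194.4)],d,s,z=.037)[0];print(q, go(q,s), pix2w('wrist',[(323.2,192.4)],d,s)[0])
# tip position if its far edge is at crop (387,367)
e=pix2w('wrist',[(323,202)],d,s,z=s['position'][2]-.097)[0];print(go(e,s))
# green-dot/timer frame check: timer top plane rectangle
E
```

```text
[ 0.43562073 -0.32067584  0.037     ] [[0.3, 1.2, 121.1]] [ 0.43628824 -0.31922875  0.03699428]
[[1.7, 1.0, 97.0]]
```

Call:
carry_out --motion '[[[1,1,5],0,0.05],[[0,0,8],0,0.05],[[0,0,5],0,0.05],[[0,0,2],0,0.05],[[0,0,0],0,0.05],[[0,0,0],0,0.05]]'

```text
clock: 24.8
position: [0.4352, -0.3197, 0.1373]
tcp_rot: [-2.647, -1.693, 0.0]
force: [0.2, 0.1, -0.6]
grip_width: 0.0117
finger_force: 48.7
```

Call:
carry_out --motion '[[[0,0,2],0,0.05],[[0,0,2],0,0.05],[[0,0,2],0,0.05],[[0,0,1],0,0.05],[[0,0,1],0,0.05],[[0,0,0],0,0.05],[[0,0,0],0,0.05]]'

```text
clock: 25.38
position: [0.4354, -0.3197, 0.1296]
tcp_rot: [2.646, 1.693, 0.0]
force: [0.2, -0.8, 4.9]
grip_width: 0.0117
finger_force: 48.8
```

Call:
carry_out --motion '[[[0,0,0.7],0,0.05],[[0,0,0.5],0,0.05],[[0,0,0],0,0.05],[[0,0,0],0,0.05],[[0,0,0],0,0.05]]'

```text
clock: 25.8
position: [0.4356, -0.3199, 0.1288]
tcp_rot: [2.646, 1.692, 0.001]
force: [-0.2, 1.1, 12.5]
grip_width: 0.0114
finger_force: 50.0
```

The 12.5 N reading means the button has bottomed out. Retract and go back to the stand.

Call:
carry_out --motion '[[[0,0,-5],0,0.05],[[0,0,-10],0,0.05],[[0,0,-20],0,0.05],[[0,0,-25],0,0.05],[[0,0,-20],0,0.05],[[0,0,-10],0,0.05],[[0,0,-3],0,0.05],[[0,0,0],0,0.05],[[0,0,0],0,0.05]]'

```text
clock: 26.55
position: [0.4351, -0.3191, 0.2204]
tcp_rot: [-2.645, -1.693, 0.001]
force: [-0.6, 0.5, -1.3]
grip_width: 0.0121
finger_force: 48.7
```

Call:
carry_out --motion '[[[5,8,0],0,0.05],[[10,16,0],0,0.05],[[14,22,0],0,0.05],[[16,26,0],0,0.05],[[16,26,0],0,0.05],[[15,24,0],0,0.05],[[12,20,0],0,0.05],[[8,12,0],0,0.05],[[3,5,0],0,0.05],[[0,0,0],0,0.05],[[0,0,0],0,0.05],[[0,0,0],0,0.05]]'

```text
clock: 27.55
position: [0.6201, -0.2969, 0.221]
tcp_rot: [-2.647, -1.691, 0.001]
force: [-0.1, -0.7, -0.2]
grip_width: 0.0117
finger_force: 48.7
```

```bash
python3 - <<'E'
from h import *
s,im,d=grab('wrist');print(s['position'],yaw(),go([.6222,-.2967,.1122],s))
cv2.imwrite('pics/w6.png',cv2.resize(im[120:270,220:420],None,fx=4,fy=4,interpolation=cv2.INTER_CUBIC))
uv=[(u,v) for v in range(125,270) for u in range(270,380)];h=pix2w('wrist',uv,d,s);k=(h[:,2]>.056)&(h[:,2]<.063);print('stand',cv2.minAreaRect((h[k][:,:2]*1000).astype(np.float32)))
E
```

```text
[ 0.62010285 -0.29685861  0.22103702] -24.853321201846654 [[1.0, 1.9, 108.8]]
stand ((621.2884521484375, -297.5165710449219), (64.1517105102539, 64.1620864868164), 75.04464721679688)
```

View pics/w6.png

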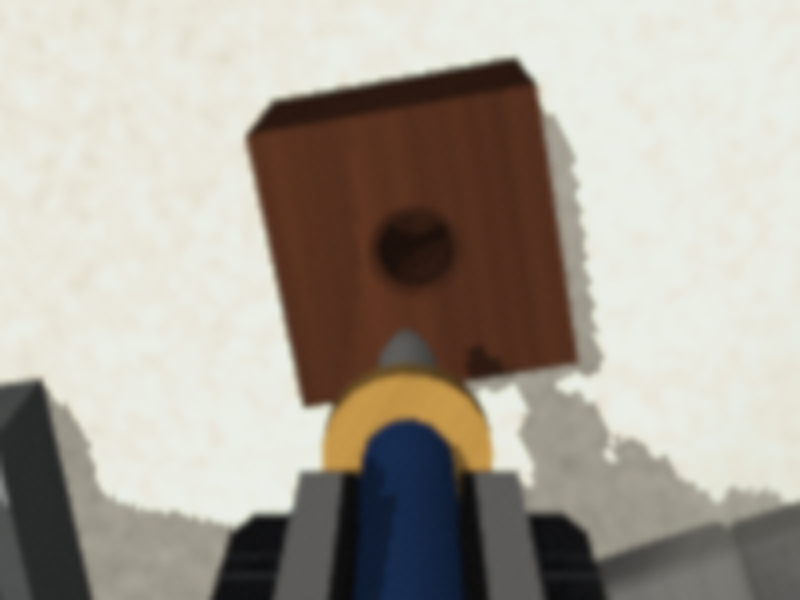

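The hole is at crop (415,247) and the stylus tip at (407,345), straight in the grip. I'll insert it now.

Call:
carry_out --motion '[[[0.5,1.5,5],0,0.05],[[0,0,15],0,0.05],[[0,0,18],0,0.05],[[0,0,12],0,0.05],[[0,0,6],0,0.05],[[0,0,4],0,0.05],[[0,0,4],0,0.05],[[0,0,4],0,0.05],[[0,0,4],0,0.05],[[0,0,0],0,0.05],[[0,0,0],0,0.05]]'

```text
clock: 28.52
position: [0.6228, -0.2966, 0.1494]
tcp_rot: [2.646, 1.693, 0.0]
force: [0.2, 0.2, -0.3]
grip_width: 0.0117
finger_force: 48.7
```

Call:
carry_out --motion '[[[-0.7,-0.8,4],0,0.05],[[0,0,7],0,0.05],[[0,0,8],0,0.05],[[0,0,7],0,0.05],[[0,0,5],0,0.05],[[0,0,3],0,0.05],[[0,0,0],0,0.05],[[0,0,0],0,0.05]]'

```text
clock: 29.18
position: [0.6217, -0.2969, 0.1152]
tcp_rot: [2.646, 1.693, -0.0]
force: [0.7, -0.6, -0.7]
grip_width: 0.0118
finger_force: 48.7
```

Call:
carry_out --motion '[[[0,0,1],0,0.05],[[0,0,1],0,0.05],[[0,0,0.7],0,0.05],[[0,0,0.5],0,0.05],[[0,0,0],0,0.05],[[0,0,0],0,0.05]]'

```text
clock: 29.68
position: [0.6218, -0.2969, 0.1123]
tcp_rot: [2.646, 1.693, 0.0]
force: [-0.9, 0.4, 2.5]
grip_width: 0.0117
finger_force: 49.2
```

Contact at the seated height. Release and lift clear.

Call:
carry_out --motion '[[[0,0,0],0,0.15],[[0,0,0],0,0.3],[[0,0,0],0,0.5],[[0,0,0],0,0.6],[[0,0,0],0,0.6],[[0,0,-10],0,0.6],[[0,0,-25],0,0.6],[[0,0,-35],0,0.6],[[0,0,-35],0,0.6],[[0,0,-25],0,0.6],[[0,0,-10],0,0.6],[[0,0,0],0,0.6]]'

```text
clock: 30.68
position: [0.6223, -0.2975, 0.2554]
tcp_rot: [2.644, 1.691, 0.004]
force: [-0.1, 0.1, -1.0]
grip_width: 0.0511
finger_force: 0.0
```

```bash
python3 - <<'E'
from h import *
s,im,d=grab('wrist');print(s['position'],s['force'])
uv=[(u,v) for v in range(150,230) for u in range(290,360)];h=pix2w('wrist',uv,d,s);k=(h[:,2]>.128)&(h[:,2]<.145);print('stylus top',k.sum(),np.median(h[k],0).round(4))
_,t,dt=grab('top')
c=np.vstack([cv2.resize(t[165:285,225:465],(720,360)),cv2.resize(im[120:230,200:440],(720,330))[:240]])
cv2.imwrite('pics/end.png',c)
E
```

```text
[ 0.62230603 -0.29748631  0.25536808] [-0.09298939  0.05590773 -1.00979786]
stylus top 223 [ 0.6215 -0.2968  0.1343]
```

View pics/end.png

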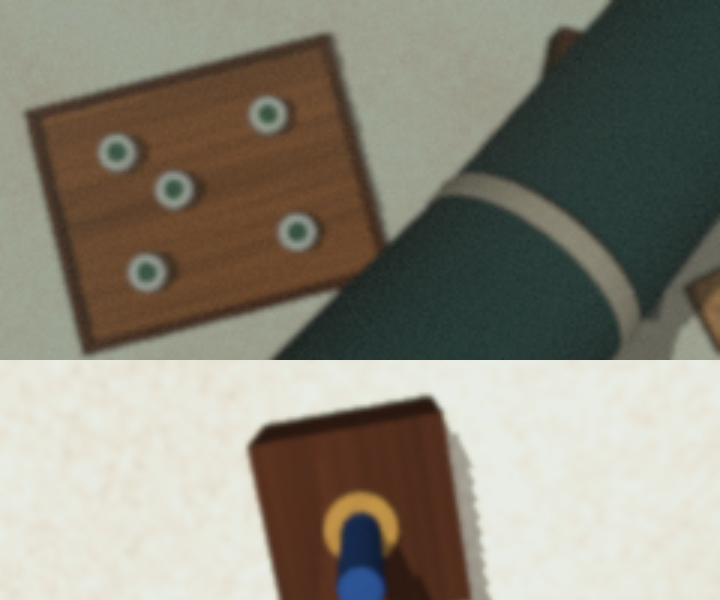

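The picture shows all five knobs standing apart, at (117,152), (267,115), (174,190), (148,272) and (297,232), with at least one in each quarter. The stylus is upright and home, with its collar on the block at (360,528) and its top at z 0.134.

```bash
python3 -c "
from workcell import sign_off; print(sign_off())"
```

```text
the job is handed in; nothing more can be done
None
```

The job is handed in at about 31 s, verdict not shown: five knobs stand spread on the tray (closest pair about 60 mm between centres), the button was pressed fully down with the stylus tip, and the stylus is back upright and home in its stand.

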